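Move the glassware on: stirrer to cork, balance to stirrer, cork to balance

TASK

Move each of the three amber glass pieces on to its next place: the conical flask from the stirrer to the cork mat, the beaker from the balance to the stirrer, and the screw-cap bottle from the cork mat to the balance, each standing upright in the middle of its new place. Every place holds only one piece, so first park one of the three on the empty white tile; at the end the tile is empty again. Set the glass down gently without dropping or tipping it, never stand it on the bare bench, and do not disturb the measuring cylinder, the bowl or the spatula.

Things in the scene. Friction and masses are not known exactly. Their poses are not given: they have to be found in the camera images.
- flask: Conical (Erlenmeyer) flask of amber (brown) glass, closed to the fingers (its mouth is solid), 108 mm tall: flat base 64 mm across, tapering from 6 mm up to a straight neck 26 mm across between 68 and 104 mm above the base, lip 32 mm across at the very top. About 90 g. Origin at the centre of the underside, z up. Starts on the stirrer, up to 12 mm off its centre in x and in y.
- beaker: Open straight-sided round beaker of amber (brown) glass, 54 mm across outside, 72 mm tall, wall 3 mm, with a small spout at the rim to its +x side that sticks out 6 mm (look only, it cannot be felt). About 60 g. Origin at the centre of the underside, z up. Starts on the balance, up to 12 mm off its centre in x and in y.
- bottle: Round reagent bottle of amber (brown) glass, body 50 mm across up to 58 mm above the base, sloping shoulder to 70 mm, then a black screw cap 35 mm across from 74 to 98 mm (the top; total height 98 mm). About 120 g; the cap does not come off. Origin at the centre of the underside, z up. Starts on the cork mat, up to 12 mm off its centre in x and in y.
- stirrer: Magnetic stirrer: flat white case with two black knobs on its -x side and a square steel top plate 126 x 126 mm whose surface is 55 mm above the bench; the case reaches 111 mm to -x, 72 mm to +x and 70 mm to each side of the origin. Fixed to the bench. Origin on the bench below the centre of the top; z up.
- balance: Laboratory balance: low grey case with a display on its -x part and a round bare metal pan 116 mm across whose surface is 40 mm above the bench (the pan does not move); the case reaches 118 mm to -x, 73 mm to +x and 75 mm to each side of the origin. Fixed to the bench. Origin on the bench below the centre of the top; z up.
- cork: Round cork mat, 120 mm across, top 16 mm above the bench. Fixed to the bench. Origin on the bench below the centre of the top; z up.
- tile: Square white ceramic tile with a thin dark rim at its foot, 120 x 120 mm, top 12 mm above the bench; empty at the start: the free spot. Fixed to the bench. Origin on the bench below the centre of the top; z up.
- cylinder: Bystander: glass measuring cylinder 27 mm across and 160 mm tall on a round blue foot 64 mm across. Loose, easily tipped. Origin at the centre of the underside.
- bowl: Bystander: small white porcelain bowl, 90 mm across, 35 mm tall. Loose. Origin at the centre of the underside.
- spatula: Bystander: flat steel spatula with a black handle, lying, about 165 mm long, 16 mm wide, under 10 mm thick. Loose. Origin under the middle of its length; x runs along it.

How it is judged (in metres and radians):
On the way:
1. one of the three glass pieces stands on the tile, released and at rest (((horizontal distance between flask and tile below 0.045 m and z of flask in the frame of tile between 0.008 and 0.016 m and angle between flask's own z axis and vertical below 0.1 rad and linear speed of flask below 0.02 m/s and angular speed of flask below 0.2 rad/s and contact force between the fingers and flask below 0.05 N) or (horizontal distance between beaker and tile below 0.045 m and z of beaker in the frame of tile between 0.008 and 0.016 m and angle between beaker's own z axis and vertical below 0.1 rad and linear speed of beaker below 0.02 m/s and angular speed of beaker below 0.2 rad/s and contact force between the fingers and beaker below 0.05 N) or (horizontal distance between bottle and tile below 0.045 m and z of bottle in the frame of tile between 0.008 and 0.016 m and angle between bottle's own z axis and vertical below 0.1 rad and linear speed of bottle below 0.02 m/s and angular speed of bottle below 0.2 rad/s and contact force between the fingers and bottle below 0.05 N))), for 0.2 s.
At the end, for the whole second after the job is handed in: The flask stands on the cork mat, the beaker on the stirrer's plate and the bottle on the balance's pan, each upright (within 0.1 rad), within 15 mm of the centre of its place, resting on its top (within 4 mm), released and at rest; so the tile is empty (horizontal distance between flask and cork below 0.015 m and z of flask in the frame of cork between 0.012 and 0.02 m and angle between each of flask, beaker, bottle's own z axis and vertical below 0.1 rad and linear speed of each of flask, beaker, bottle below 0.02 m/s and angular speed of each of flask, beaker, bottle below 0.2 rad/s and contact force between the fingers and flask below 0.05 N and horizontal distance between beaker and stirrer below 0.015 m and z of beaker in the frame of stirrer between 0.051 and 0.059 m and contact force between the fingers and beaker below 0.05 N and horizontal distance between bottle and balance below 0.015 m and z of bottle in the frame of balance between 0.036 and 0.044 m and contact force between the fingers and bottle below 0.05 N); the robot touches nothing.
It fails at once if a glass piece is tipped by more than about 35 degrees (angle between any of flask, beaker, bottle's own z axis and vertical above 0.6 rad).
It fails at once if a glass piece stands on the bare bench (height (world z) of any of flask, beaker, bottle below 0.006 m).
It fails at once if a glass piece is dropped (moves faster than 0.8 m/s, a fall of about 30 mm, out of the fingers) ((linear speed of flask above 0.8 m/s and contact force between the fingers and flask below 0.05 N) or (linear speed of beaker above 0.8 m/s and contact force between the fingers and beaker below 0.05 N) or (linear speed of bottle above 0.8 m/s and contact force between the fingers and bottle below 0.05 N)).
It fails at once if a bystander is disturbed (moved by more than 20 mm or the cylinder tipped) (distance of any of cylinder, bowl, spatula from where it was at the start of the episode above 0.02 m or angle between cylinder's own z axis and vertical above 0.3 rad).
It also fails if it takes over 115 s, if anything falls off the work surface, if the arm or the gripper's body presses on something with over 40 N, if the wrist force passes 120 N, or if a joint passes its speed limit or range.

ROBOT

A 7-joint arm with a two-finger parallel gripper is mounted at the origin on the work surface. World frame = base frame: x ahead of the robot, y to its left, z up, the work surface at z = 0. Lengths are in mm, angles in rad, forces in N, time in s.
With the tool pointing down it reaches from about 350 to 900 mm from the base axis. Payload 19.9 kg.
Tool frame: the origin (TCP) lies on the front face of the gripper's body, between the roots of the fingers; the fingertips stand 97 mm ahead of it and the grasp point (between the pads) lies 78 mm ahead of it (arm.tip_extent is the distance from the TCP to the fingertips, in mm); x points along the fingers, y is the direction in which the jaws open and shut, and the axes are right-handed (so a half turn about x gives the same grasp; the last joint's range is limited). The gripper opens to 94 mm and grips with 3 to 60 N. Pads are 16 mm wide; open, the fingers measure 119 mm over their backs; the gripper's body (75 mm by 177 mm) begins 78 mm behind the grasp point.
Start: joints at [-1.385, 0.417, -0.01, 1.614, 0.005, 1.111, -0.053], TCP at [141.136, 608.843, 302.625] pointing down, gripper open.
Joint ranges: [-2.81, 2.81], [-0.39, 2.02], [-1.27, 1.25], [0.06, 2.57], [-1.19, 4.33], [0.19, 2], [-2.82, 2.82]. Speed limits (rad/s): [1.89, 1.89, 2.39, 2.39, 3.01, 3.01, 3.01].

INTERFACE

Orientations are given as a unit quaternion [w, x, y, z].
In Python, from cell import status, eyes, arm, models gives the robot as it stands.
- The arm moves only by the tool carry_out, never from a script. Its argument "increments" is a list of rows, each an object of numbers: "x", "y", "z": the shift along the world's x, y, z in m; "roll": the turn about the world's z in rad; "claw": the opening in per cent of the stroke, from 0 (shut) to 100 (fully open). In form: [{"x": .., "y": .., "z": .., "roll": .., "claw": ..}, ...]. A call has 1 to 12 rows; each row shifts and turns the commanded pose from where the row before left it; what a row does not reach is not made up. A row lasts 1/12 s, in which the tool goes at most 41.7 mm and 7.16 degrees, less where a joint would pass 70% of its speed; a pose out of reach is approached as far as the arm can. A call is refused whole if a number of a shift passes 0.0417 or a number of a turn 0.125, either way. A call with a gripper value outside its range is refused whole. The fingers move at their own pace and stop on an object; the grip force is fixed at half the most. Time passes only in rows, so rows that do not move let the fingers close. It gives the time, the measured TCP pose, the force and the opening at its end, in the units of the state.
- status.read_state(): the state, without advancing time (a new reading comes with each control period).
- eyes.get_image(name): name is "scene" or "top" or "wrist"; returns a dict with "frame" (480x640x3 uint8, blue, green, red), "fx", "fy", "cx", "cy" (pixels), "dist" ([k1, k2, p1, p2, k3] as OpenCV has them; the pictures are not rectified), "rvec" (rotation vector, rad) and "tvec" (3), from world to camera coordinates, as OpenCV has them. Camera axes: x right, y down, z forward; pixel columns grow to the right and rows downward; lengths in mm; the calibration is good to about 2 mm. A picture is of the moment at which its call begins. There is no depth.
- arm.finish_job(): hands the job in, once; it reports no verdict.
Trained networks look in a picture, given as the dict that the camera call returned (one of the last four; its "shot" number tells which), for a name from the list of things; names that differ only in an ending like _2 or _b are one class to them, and where a whole thing is asked for, a point or a joint stands for the part that bears it (a point fixed in the world has none). Each returns a list of dicts, best first, with "score" (0 to 1); they miss things now and then, are a little off and sometimes report something else, mostly with a low value. They report only what shows in the picture. A call takes as long as a camera call.
- models.recognise(thing, picture): "at" ([column, row] in pixels, amid what is visible of it).
- models.trace(thing, picture): "mask" (480x640 bool, what is visible of it) and "at" ([column, row] in pixels, amid what is visible of it).
- models.spot_point(thing, picture): "at" ([column, row] in pixels: a listed point, or the origin of a listed thing).
The state is a dict: "clock": time; "q": joint angles; "qvel": joint speeds; "joint_torque": joint torques, N m; "ee_pos": TCP position; "eef_rot": TCP orientation; "ft_force": force on the tool from outside, world axes, zero at the start; "ft_torque": the same for the moment, N m; "width": finger opening in mm.
Only numpy, scipy, OpenCV 4.12 (cv2) and the standard library are available. Lean on these libraries where they do the work, as an engineer would, in place of code of your own. Each camera call takes 0.05 s, during which the arm holds its last target. There are 200 camera calls.

## Working session

There is one attempt and no reset: what is moved stays moved. The work goes in short steps, Python scripts to look and compute and a tool call to move; the robot and the scene stay as the last step left them, time stands still between calls to the robot, and variables do not carry over. Pictures are saved under pics/ and viewed, about 12 in all and at most 16, crops included, and the job is handed in when it is done.

Besides the shell and the picture viewer there is one more tool, called after ">>>" by a JSON object that holds its "api" and its "payload". carry_out: Moves the arm, as the interface text tells. Its arguments: {"type":"object","properties":{"increments":{"type":"array"}},"required":["increments"]}

```bash
mkdir -p pics; ls
cat > h.py <<'E'
import numpy as np,cv2
from cell import status,eyes,arm,models
def ray(p,uv):
    K=np.array([[p['fx'],0,p['cx']],[0,p['fy'],p['cy']],[0,0,1.]])
    R=cv2.Rodrigues(np.array(p['rvec'],float))[0];t=np.array(p['tvec'],float).ravel()
    n=cv2.undistortPoints(np.array([[uv]],float),K,np.array(p['dist'],float))[0,0]
    return -R.T@t, R.T@np.array([n[0],n[1],1])
def onz(p,uv,z):
    c,d=ray(p,uv); return c+d*(z-c[2])/d[2]
def proj(p,X):
    K=np.array([[p['fx'],0,p['cx']],[0,p['fy'],p['cy']],[0,0,1.]])
    return cv2.projectPoints(np.array(X,float).reshape(-1,3),np.array(p['rvec'],float),np.array(p['tvec'],float),K,np.array(p['dist'],float))[0][:,0]
Z=dict(flask=0,beaker=0,bottle=0,stirrer=0,balance=0,cork=0,tile=0,cylinder=0,bowl=0,spatula=0)
E
python3 - <<'E'
from h import *
s=status.read_state();print({k:np.round(s[k],3) for k in('clock','ee_pos','eef_rot','width','ft_force')})
for n in('top','scene'):
    p=eyes.get_image(n);cv2.imwrite(f'pics/{n}0.png',p['frame']);print(n,'cam',ray(p,(320,240)))
    base=dict(stirrer=0,balance=0,cork=0,tile=0,flask=55,beaker=40,bottle=16,cylinder=0,bowl=0,spatula=0)
    for k,z in base.items():
        r=models.spot_point(k,p)[:2]
        print(k,[(round(q['score'],2),np.round(q['at']),np.round(onz(p,q['at'],z)[:2])) for q in r])
E
```

```text
pics
{'clock': np.float64(0.0), 'ee_pos': array([141.111, 608.613, 302.032]), 'eef_rot': array([ 0.703,  0.08 ,  0.703, -0.081]), 'width': np.float64(94.129), 'ft_force': array([ 0.969,  0.506, -0.124])}
top cam (array([ 483.08414856,   -8.19908199, 1127.44836962]), array([ 0.11531818,  0.02456492, -0.9931346 ]))
stirrer [(0.61, array([488., 300.]), array([ 466., -385.])), (0.17, array([186., 288.]), array([500., 348.]))]
balance [(0.61, array([380., 299.]), array([ 470., -123.]))]
cork [(0.85, array([183., 280.]), array([519., 355.]))]
tile [(0.67, array([282., 310.]), array([445., 113.]))]
flask [(0.86, array([496., 304.]), array([ 458., -386.]))]
beaker [(0.94, array([380., 300.]), array([ 468., -119.]))]
bottle [(0.84, array([184., 285.]), array([506., 348.]))]
cylinder [(0.81, array([435., 198.]), array([ 716., -263.]))]
bowl [(0.67, array([379., 303.]), array([ 462., -120.])), (0.59, array([326., 189.]), array([739.,   5.]))]
spatula [(0.64, array([238., 185.]), array([752., 222.]))]
scene cam (array([1266.37880905,  488.48949309,  957.97826053]), array([-0.56050133, -0.39464765, -0.72812353]))
stirrer [(0.88, array([224., 169.]), array([ 474., -375.]))]
balance [(0.66, array([301., 205.]), array([ 462., -137.]))]
cork [(0.83, array([478., 321.]), array([519., 360.])), (0.58, array([188., 245.]), array([ 720., -258.]))]
tile [(0.92, array([396., 244.]), array([436., 115.]))]
flask [(0.82, array([218., 150.]), array([ 473., -390.]))]
beaker [(0.79, array([303., 201.]), array([ 481., -114.]))]
bottle [(0.65, array([483., 310.]), array([501., 358.]))]
cylinder [(0.8, array([191., 246.]), array([ 717., -253.]))]
bowl [(0.88, array([273., 305.]), array([736.,  -0.]))]
spatula [(0.62, array([359., 365.]), array([748., 220.]))]
```

View pics/top0.png

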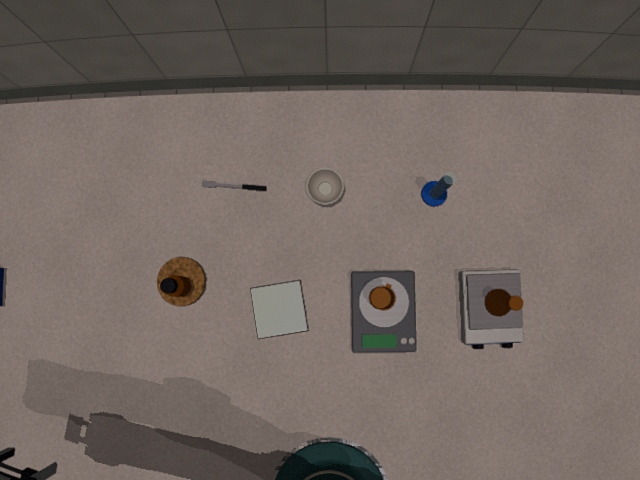

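View pics/scene0.png

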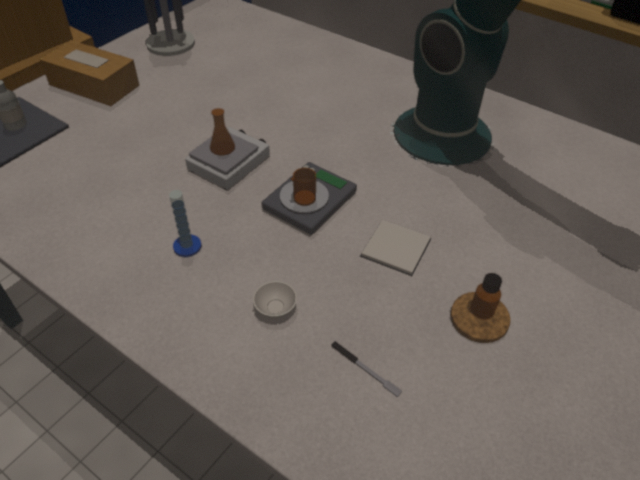

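The top view shows, left to right, cork with bottle (183,280), tile (279,310), balance with beaker (383,300), and stirrer with flask (495,302). The bystanders are at row ~190, well away, and the scene view agrees. Next I'll refine the fixture centres and yaw.

Run:
```python
from h import *
s=status.read_state();w,x,y,z=s['eef_rot']
from scipy.spatial.transform import Rotation as Ro
print(np.round(Ro.from_quat([x,y,z,w]).as_matrix(),3))
zt=dict(cork=16,tile=12,balance=0,stirrer=0)
for n in('top','scene'):
    p=eyes.get_image(n)
    for k,z in zt.items():
        r=models.trace(k,p)
        if not r: print(n,k,'none');continue
        c=max(cv2.findContours(r[0]['mask'].astype(np.uint8),0,2)[0],key=len)[:,0].astype(float)
        W=np.array([onz(p,u,z)[:2] for u in c],np.float32)
        if k=='cork': print(n,k,r[0]['score'],cv2.minEnclosingCircle(W))
        else: print(n,k,r[0]['score'],cv2.minAreaRect(W))
    if n=='top':
        # pan: bright in balance; plate: approx square
        f=p['frame']; cv2.imwrite('pics/crop.png',cv2.resize(f[260:360,330:540],None,fx=3.8,fy=3.8,interpolation=cv2.INTER_CUBIC))
    for k,(h,zb) in dict(flask=(108,55),beaker=(72,40),bottle=(98,16)).items():
        r=models.trace(k,p)
        if r:
            m=r[0]['mask'].astype(np.uint8);print(n,k,r[0]['score'],cv2.boundingRect(m))
            # fit xy by silhouette IoU
            from scipy.optimize import minimize
            prof=dict(flask=[(0,32),(6,32),(68,13),(104,13),(104,16),(108,16)],beaker=[(0,27),(72,27)],bottle=[(0,25),(58,25),(70,17.5),(98,17.5)])[k]
            a=np.linspace(0,2*np.pi,24)
            def cost(q):
                M=np.zeros((480,640),np.uint8)
                for (z1,r1),(z2,r2) in zip(prof,prof[1:]):
                    P=[(q[0]+rr*np.cos(t),q[1]+rr*np.sin(t),zb+zz) for zz,rr in((z1,r1),(z2,r2)) for t in a]
                    cv2.fillConvexPoly(M,np.round(cv2.convexHull(proj(p,P).astype(np.float32))*16).astype(int),1,shift=4)
                return -(M&m).sum()/max(1,(M|m).sum())
            q0=onz(p,models.spot_point(k,p)[0]['at'],zb)[:2]
            o=minimize(cost,q0,method='Nelder-Mead',options=dict(initial_simplex=[q0,q0+[15,0],q0+[0,15]]))
            print('   fit',np.round(o.x,1),round(o.fun,2))
```

```text
[[ 0.     0.226  0.974]
 [-0.     0.974 -0.226]
 [-1.    -0.     0.   ]]
top cork 0.7 ((515.5933227539062, 355.285888671875), 62.64899826049805)
top tile 0.91 ((447.4281921386719, 118.32373046875), (126.45748901367188, 126.7965316772461), 8.477534294128418)
top balance 0.55 ((441.1785888671875, -131.44998168945312), (197.2813720703125, 159.462646484375), 0.18527401983737946)
top stirrer 0.61 ((444.6406555175781, -392.1516418457031), (187.9451446533203, 153.12588500976562), 1.5014225244522095)
top flask 0.73 (484, 289, 40, 27)
   fit [ 545.9 -355.8] 0.0
top beaker 0.88 (369, 284, 26, 26)
   fit [498.6 -52.9] 0.0
top bottle 0.61 (160, 275, 31, 22)
   fit [558.  301.1] 0.0
scene cork 0.73 ((416.34088134765625, -160.04580688476562), 68.76554107666016)
scene tile 0.65 ((451.5919189453125, 123.0544662475586), (136.00477600097656, 125.53109741210938), 9.070831298828125)
scene balance 0.87 ((423.3800964355469, -139.68734741210938), (211.23329162597656, 164.54383850097656), 0.31242090463638306)
scene stirrer 0.82 ((425.59906005859375, -409.9425354003906), (211.15408325195312, 179.68341064453125), 1.6497154235839844)
scene flask 0.84 (210, 108, 26, 48)
   fit [ 521.7 -442.6] 0.0
scene beaker 0.71 (291, 168, 25, 38)
   fit [ 528.8 -173.3] 0.0
scene bottle 0.85 (471, 273, 31, 47)
   fit [457.2 417.8] 0.0<stdin>:31: RuntimeWarning: overflow encountered in scalar negative
```

View pics/crop.png

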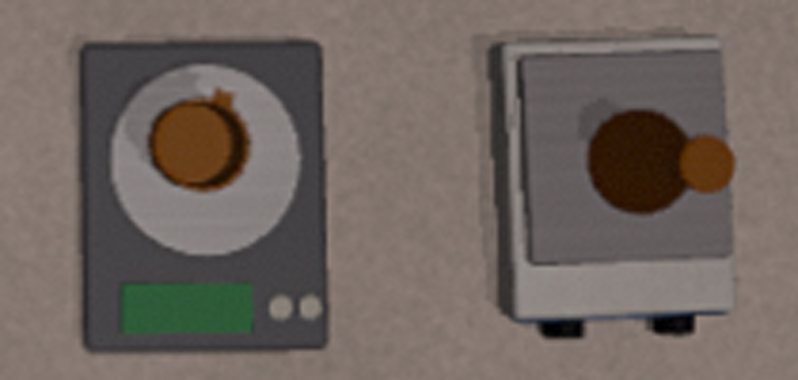

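```bash
cat > fit.py <<'E'
from h import *
from scipy.optimize import minimize
PROF=dict(flask=[(0,32),(6,32),(68,13),(104,13),(104,16),(108,16)],beaker=[(0,27),(72,27)],bottle=[(0,25),(58,25),(70,17.5),(98,17.5)],cork=[(0,60),(16,60)])
def fit(k,p,zb,q0):
    r=models.trace(k,p)
    if not r: return None
    m=r[0]['mask'].astype(np.uint8);a=np.linspace(0,2*np.pi,24);q0=np.array(q0,float)
    def cost(q):
        M=np.zeros((480,640),np.uint8)
        for (z1,r1),(z2,r2) in zip(PROF[k],PROF[k][1:]):
            P=[(q[0]+rr*np.cos(t),q[1]+rr*np.sin(t),zb+zz) for zz,rr in((z1,r1),(z2,r2)) for t in a]
            cv2.fillConvexPoly(M,np.round(cv2.convexHull(proj(p,P).astype(np.float32))*16).astype(int),1,shift=4)
        return -float((M&m).sum())/float((M|m).sum())
    o=minimize(cost,q0,method='Nelder-Mead',options=dict(initial_simplex=[q0,q0+[15,0],q0+[0,15]]))
    return np.round(o.x,1),round(o.fun,2),round(r[0]['score'],2)
E
python3 - <<'E'
from fit import *
for n in('top','scene'):
    p=eyes.get_image(n)
    for k,zb,q in(('flask',55,(465,-385)),('beaker',40,(474,-117)),('bottle',16,(503,352))): print(n,k,fit(k,p,zb,q))
    if n=='top':
        g=lambda x,y:((x+.5)/3.8-.5+330,(y+.5)/3.8-.5+260)
        print('pan',onz(p,g(205,159.5),40),'plate',[np.round(onz(p,g(*c),55)[:2],1) for c in((522,56),(723,50),(735,257),(528,265))])
        print('flask lip',onz(p,g(707,164),163),'base',onz(p,g(640,161),58))
E
```

```text
top flask (array([ 461. , -387.7]), np.float64(-0.92), 0.61)
top beaker (array([ 475.9, -119.4]), np.float64(-0.89), 0.75)
top bottle (array([502.6, 356.1]), np.float64(-0.96), 0.6)
pan [ 465.07305612 -127.40867355   40.        ] plate [array([ 525.6, -319.3]), array([ 527.8, -444.4]), array([ 402.5, -447.3]), array([ 400.1, -319.4])]
flask lip [ 461.28994468 -388.96227827  163.        ] base [ 461.38144442 -388.88936858   58.        ]
scene flask (array([ 459.6, -387.6]), np.float64(-0.91), 0.72)
scene beaker (array([ 471.8, -120.1]), np.float64(-0.92), 0.96)
scene bottle (array([499.9, 355.7]), np.float64(-0.91), 0.91)
```

>>> {"api": "carry_out", "payload": {"increments": [{"x": 0.0301,"y": -0.0211,"claw": 100},{"x": 0.0301,"y": -0.0211},{"x": 0.0301,"y": -0.0211},{"x": 0.0301,"y": -0.0211},{"x": 0.0301,"y": -0.0211},{"x": 0.0301,"y": -0.0211},{"x": 0.0301,"y": -0.0211},{"x": 0.0301,"y": -0.0211},{"x": 0.0301,"y": -0.0211},{"x": 0.0301,"y": -0.0211},{"x": 0.0301,"y": -0.0211},{"x": 0.0301,"y": -0.0211}]}}

```text
schema error: expected keys x, y, z, roll, claw
```

>>> {"api": "carry_out", "payload": {"increments": [{"z": -0.02},{"z": -0.02},{"z": 0}]}}

```text
schema error: expected keys x, y, z, roll, claw
```

Run:
```python
from fit import *
s=status.read_state();print(s['ee_pos'],s['clock'],s['ft_force'])
p=eyes.get_image('wrist');cv2.imwrite('pics/w1.png',p['frame'])
print(ray(p,(320,240))); print(fit('bottle',p,16,(502,356)))
print(proj(p,[(515,355,16)]+[(515+60*np.cos(t),355+60*np.sin(t),16) for t in (0,1.57,3.14,4.71)]))
```

```text
[141.11487695 608.85619724 302.62191947] 2.6 [ 0.69942077 -0.31113224 -0.93671139]
(array([ 69.67269187, 625.96316022, 385.31308397]), array([ 0.2406016 , -0.08109307, -0.96756976]))
None
[[206.43683602 531.1628694 ]
 [221.3495053  560.07274352]
 [249.25612037 525.89470863]
 [190.55823984 499.0742746 ]
 [165.42442219 535.37091229]]
```

View pics/w1.png

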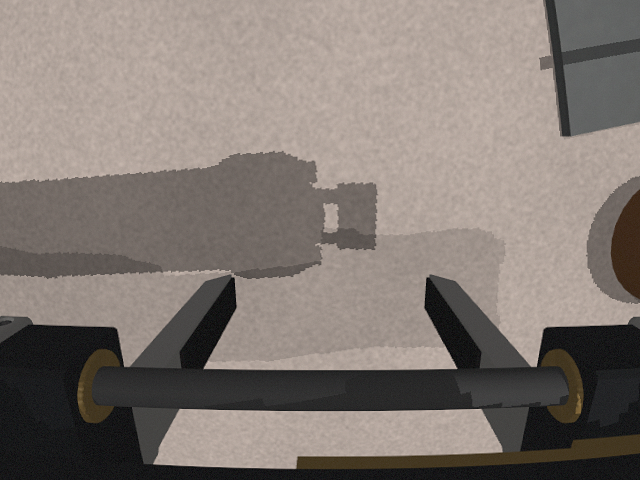

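The picture shows bare bench and both fingers because the move was refused: every row needs all five keys. I'll resend it.

>>> {"api": "carry_out", "payload": {"increments": [{"x": 0.0301,"y": -0.0211,"z": 0,"roll": 0,"claw": 100},{"x": 0.0301,"y": -0.0211,"z": 0,"roll": 0,"claw": 100},{"x": 0.0301,"y": -0.0211,"z": 0,"roll": 0,"claw": 100},{"x": 0.0301,"y": -0.0211,"z": 0,"roll": 0,"claw": 100},{"x": 0.0301,"y": -0.0211,"z": 0,"roll": 0,"claw": 100},{"x": 0.0301,"y": -0.0211,"z": 0,"roll": 0,"claw": 100},{"x": 0.0301,"y": -0.0211,"z": 0,"roll": 0,"claw": 100},{"x": 0.0301,"y": -0.0211,"z": 0,"roll": 0,"claw": 100},{"x": 0.0301,"y": -0.0211,"z": 0,"roll": 0,"claw": 100},{"x": 0.0301,"y": -0.0211,"z": 0,"roll": 0,"claw": 100},{"x": 0.0301,"y": -0.0211,"z": 0,"roll": 0,"claw": 100},{"x": 0.0301,"y": -0.0211,"z": 0,"roll": 0,"claw": 100}]}}

```text
clock: 3.7
ee_pos: [503.6, 354.4, 302.8]
eef_rot: [0.703, 0.08, 0.702, -0.08]
ft_force: [-0.7, 0.5, 0.6]
width: 94.1
```

>>> {"api": "carry_out", "payload": {"increments": [{"x": 0,"y": 0,"z": -0.02,"roll": 0,"claw": 100},{"x": 0,"y": 0,"z": -0.02,"roll": 0,"claw": 100},{"x": 0,"y": 0,"z": 0,"roll": 0,"claw": 100}]}}

```text
clock: 3.95
ee_pos: [501.6, 354.5, 259.2]
eef_rot: [0.701, 0.079, 0.704, -0.082]
ft_force: [-0.8, -0.4, -1.2]
width: 94.1
```

Run:
```python
from fit import *
s=status.read_state();print(s['ee_pos'],s['clock'],s['ft_force'])
p=eyes.get_image('wrist');cv2.imwrite('pics/w2.png',p['frame'])
print(fit('bottle',p,16,(502,356)))
```

```text
[501.64951398 354.51761434 259.24818115] 3.95 [-0.77119987 -0.35960713 -1.15307195]
(array([502., 356.]), np.float64(-0.0), 0.74)
```

View pics/w2.png

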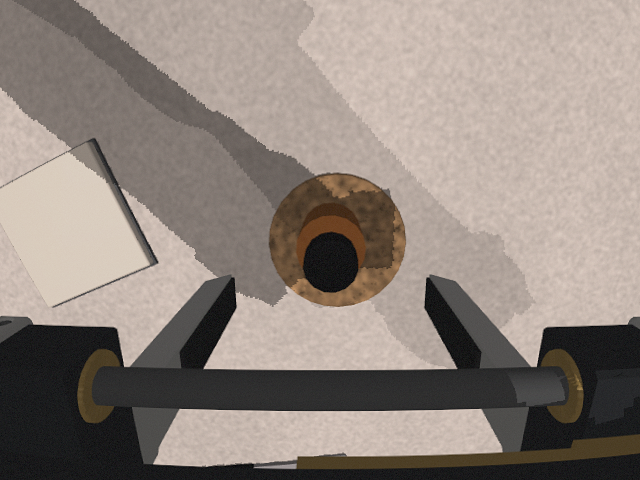

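The bottle's cap is at (331,262), midway between the fingers. The silhouette fit failed, so I'll check the projection.

Run:
```python
from fit import *
p=eyes.get_image('wrist')
print(ray(p,(320,240)))
r=models.trace('bottle',p);print([(q['score'],cv2.boundingRect(q['mask'].astype(np.uint8))) for q in r])
print(proj(p,[(502,356,114),(502,356,16),(515,355,16)]))
print('cap',onz(p,(331,262),114),'cork',onz(p,(337.5,240),16))
```

```text
(array([430.69181077, 372.93712947, 345.44888893]), array([ 0.23983903, -0.08154512, -0.96772108]))
[(0.97, (293, 201, 69, 89))]
[[329.21283988 260.22893829]
 [329.39461235 226.00144544]
 [331.64292628 240.41156251]]
cap [503.37785823 356.82311293 114.        ] cork [515.79282202 360.06748119  16.        ]
```

>>> {"api": "carry_out", "payload": {"increments": [{"x": 0,"y": 0.002,"z": -0.026,"roll": 0,"claw": 100},{"x": 0,"y": 0,"z": -0.026,"roll": 0,"claw": 100},{"x": 0,"y": 0,"z": -0.026,"roll": 0,"claw": 100},{"x": 0,"y": 0,"z": -0.026,"roll": 0,"claw": 100},{"x": 0,"y": 0,"z": -0.026,"roll": 0,"claw": 100},{"x": 0,"y": 0,"z": 0,"roll": 0,"claw": 100},{"x": 0,"y": 0,"z": 0,"roll": 0,"claw": 0},{"x": 0,"y": 0,"z": 0,"roll": 0,"claw": 0},{"x": 0,"y": 0,"z": 0,"roll": 0,"claw": 0},{"x": 0,"y": 0,"z": 0,"roll": 0,"claw": 0},{"x": 0,"y": 0,"z": 0,"roll": 0,"claw": 0},{"x": 0,"y": 0,"z": 0,"roll": 0,"claw": 0}]}}

```text
clock: 5.15
ee_pos: [502.5, 357.8, 133.4]
eef_rot: [0.703, 0.081, 0.702, -0.08]
ft_force: [-0.6, -2.0, 1.4]
width: 57.5
```

>>> {"api": "carry_out", "payload": {"increments": [{"x": 0,"y": 0,"z": 0,"roll": 0,"claw": 0},{"x": 0,"y": 0,"z": 0,"roll": 0,"claw": 0}]}}

```text
clock: 5.32
ee_pos: [502.5, 357.5, 133.0]
eef_rot: [0.703, 0.08, 0.702, -0.08]
ft_force: [-1.3, -2.0, 6.1]
width: 49.5
```

>>> {"api": "carry_out", "payload": {"increments": [{"x": 0,"y": 0,"z": 0.015,"roll": 0,"claw": 0},{"x": 0,"y": 0,"z": 0.025,"roll": 0,"claw": 0},{"x": 0,"y": -0.01,"z": 0.02,"roll": 0,"claw": 0},{"x": -0.007,"y": -0.03,"z": 0,"roll": 0,"claw": 0},{"x": -0.007,"y": -0.03,"z": 0,"roll": 0,"claw": 0},{"x": -0.007,"y": -0.03,"z": 0,"roll": 0,"claw": 0},{"x": -0.007,"y": -0.03,"z": 0,"roll": 0,"claw": 0},{"x": -0.007,"y": -0.03,"z": 0,"roll": 0,"claw": 0},{"x": -0.007,"y": -0.03,"z": 0,"roll": 0,"claw": 0},{"x": -0.007,"y": -0.03,"z": 0,"roll": 0,"claw": 0},{"x": -0.006,"y": -0.02,"z": 0,"roll": 0,"claw": 0},{"x": 0,"y": 0,"z": 0,"roll": 0,"claw": 0}]}}

```text
clock: 6.32
ee_pos: [446.4, 113.8, 192.7]
eef_rot: [0.702, 0.082, 0.703, -0.082]
ft_force: [0.3, -0.7, -1.3]
width: 49.2
```

>>> {"api": "carry_out", "payload": {"increments": [{"x": 0,"y": 0,"z": -0.02,"roll": 0,"claw": 0},{"x": 0,"y": 0,"z": -0.02,"roll": 0,"claw": 0},{"x": 0,"y": 0,"z": -0.01,"roll": 0,"claw": 0},{"x": 0,"y": 0,"z": 0,"roll": 0,"claw": 0},{"x": 0,"y": 0,"z": 0,"roll": 0,"claw": 0}]}}

```text
clock: 6.73
ee_pos: [447.3, 117.9, 142.6]
eef_rot: [0.702, 0.08, 0.703, -0.08]
ft_force: [-0.8, -0.3, -1.6]
width: 49.6
```

Run:
```python
from fit import *
s=status.read_state();print(s['ee_pos'],s['clock'],s['width'])
for n in('top','wrist','scene'):
    p=eyes.get_image(n)
    print(n,fit('bottle',p,22,(447,118)),[round(q['score'],2) for q in models.trace('tile',p)])
    if n!='top':cv2.imwrite(f'pics/b_{n}.png',p['frame'])
```

```text
[447.33451328 117.85784605 142.63124765] 6.7333 49.62907711488131
top None []
wrist (array([452.7, 117.3]), np.float64(-0.75), 0.73) [0.88]
scene (array([444.9, 117.8]), np.float64(-0.77), 0.9) [0.76]
```

View pics/b_scene.png

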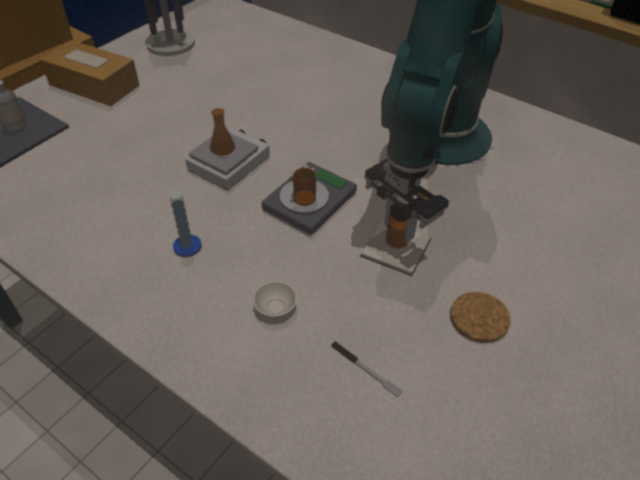

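The bottle hangs upright over the tile at (397,235), and the cork is free. I'll lower it and release.

>>> {"api": "carry_out", "payload": {"increments": [{"x": 0,"y": 0,"z": -0.007,"roll": 0,"claw": 0},{"x": 0,"y": 0,"z": -0.004,"roll": 0,"claw": 0},{"x": 0,"y": 0,"z": -0.002,"roll": 0,"claw": 0},{"x": 0,"y": 0,"z": 0,"roll": 0,"claw": 0},{"x": 0,"y": 0,"z": 0,"roll": 0,"claw": 0}]}}

```text
clock: 7.6
ee_pos: [447.2, 117.6, 129.2]
eef_rot: [0.702, 0.08, 0.703, -0.081]
ft_force: [-0.0, 1.1, -1.2]
width: 49.6
```

>>> {"api": "carry_out", "payload": {"increments": [{"x": 0,"y": 0,"z": 0,"roll": 0,"claw": 30},{"x": 0,"y": 0,"z": 0,"roll": 0,"claw": 60},{"x": 0,"y": 0,"z": 0,"roll": 0,"claw": 100},{"x": 0,"y": 0,"z": 0,"roll": 0,"claw": 100},{"x": 0,"y": 0,"z": 0,"roll": 0,"claw": 100},{"x": 0,"y": 0,"z": 0,"roll": 0,"claw": 100},{"x": 0,"y": 0,"z": 0,"roll": 0,"claw": 100},{"x": 0,"y": 0,"z": 0.03,"roll": 0,"claw": 100},{"x": 0,"y": 0,"z": 0.04,"roll": 0,"claw": 100},{"x": 0,"y": 0,"z": 0.04,"roll": 0,"claw": 100},{"x": 0,"y": 0,"z": 0.04,"roll": 0,"claw": 100},{"x": 0,"y": 0,"z": 0.04,"roll": 0,"claw": 100}]}}

```text
clock: 8.6
ee_pos: [446.8, 117.3, 321.8]
eef_rot: [0.703, 0.08, 0.702, -0.08]
ft_force: [0.5, 0.3, -0.7]
width: 94.2
```

>>> {"api": "carry_out", "payload": {"increments": [{"x": 0.001,"y": -0.039,"z": 0,"roll": 0,"claw": 100},{"x": 0.001,"y": -0.039,"z": 0,"roll": 0,"claw": 100},{"x": 0.001,"y": -0.039,"z": 0,"roll": 0,"claw": 100},{"x": 0.001,"y": -0.039,"z": 0,"roll": 0,"claw": 100},{"x": 0.001,"y": -0.039,"z": 0,"roll": 0,"claw": 100},{"x": 0.001,"y": -0.039,"z": 0,"roll": 0,"claw": 100},{"x": 0.001,"y": -0.039,"z": 0,"roll": 0,"claw": 100},{"x": 0.001,"y": -0.039,"z": 0,"roll": 0,"claw": 100},{"x": 0.001,"y": -0.039,"z": 0,"roll": 0,"claw": 100},{"x": 0.001,"y": -0.039,"z": 0,"roll": 0,"claw": 100},{"x": 0.001,"y": -0.039,"z": 0,"roll": 0,"claw": 100},{"x": 0.001,"y": -0.039,"z": 0,"roll": 0,"claw": 100}]}}

```text
clock: 9.6
ee_pos: [459.1, -352.2, 319.6]
eef_rot: [0.703, 0.08, 0.702, -0.08]
ft_force: [0.7, 1.0, 0.5]
width: 94.0
```

>>> {"api": "carry_out", "payload": {"increments": [{"x": 0.002,"y": -0.0375,"z": 0,"roll": 0,"claw": 100},{"x": 0,"y": 0,"z": 0,"roll": 0,"claw": 100},{"x": 0,"y": 0,"z": 0,"roll": 0,"claw": 100}]}}

```text
clock: 9.85
ee_pos: [460.5, -389.6, 319.0]
eef_rot: [0.702, 0.081, 0.703, -0.082]
ft_force: [0.3, 0.6, -0.7]
width: 94.2
```

Run:
```python
from fit import *
s=status.read_state();print(s['ee_pos'],s['clock'],np.round(s['q'],2))
for n in('wrist','scene'):
    p=eyes.get_image(n)
    print(n,fit('bottle',p,12,(447,118)),fit('flask',p,55,(461,-388)))
    if n=='wrist':cv2.imwrite(f'pics/f_{n}.png',p['frame']);print(proj(p,[(461,-388,163)]))
```

```text
[ 460.46724216 -389.60933688  319.01072966] 9.85 [ 0.21  0.41  0.58  1.67 -0.24  1.14  2.2 ]
wrist None (array([ 462.5, -389.9]), np.float64(-0.96), 0.67)
[[331.61401603 257.34017455]]
scene (array([447. , 118.3]), np.float64(-0.92), 0.94) (array([ 459.6, -387.2]), np.float64(-0.92), 0.58)
```

View pics/f_wrist.png

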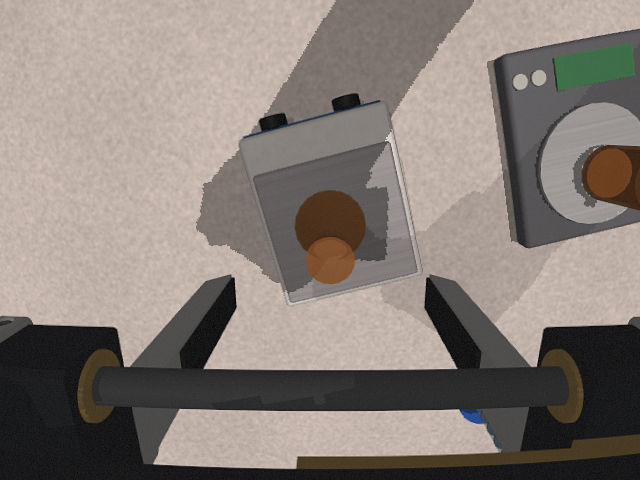

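The flask lip is at (331,260), centred between the fingers, and the bottle reads (447,118.3) on the tile. I'll descend and grip the neck.

>>> {"api": "carry_out", "payload": {"increments": [{"x": 0.001,"y": 0,"z": -0.02,"roll": 0,"claw": 100},{"x": 0,"y": 0,"z": -0.02,"roll": 0,"claw": 80},{"x": 0,"y": 0,"z": -0.02,"roll": 0,"claw": 70},{"x": 0,"y": 0,"z": -0.02,"roll": 0,"claw": 70},{"x": 0,"y": 0,"z": -0.02,"roll": 0,"claw": 70},{"x": 0,"y": 0,"z": 0,"roll": 0,"claw": 60},{"x": 0,"y": 0,"z": 0,"roll": 0,"claw": 0},{"x": 0,"y": 0,"z": 0,"roll": 0,"claw": 0},{"x": 0,"y": 0,"z": 0,"roll": 0,"claw": 0},{"x": 0,"y": 0,"z": 0,"roll": 0,"claw": 0},{"x": 0,"y": 0,"z": 0,"roll": 0,"claw": 0},{"x": 0,"y": 0,"z": 0,"roll": 0,"claw": 0}]}}

```text
clock: 11.15
ee_pos: [462.5, -388.2, 220.4]
eef_rot: [0.703, 0.08, 0.702, -0.081]
ft_force: [0.3, -1.4, 3.7]
width: 30.1
```

>>> {"api": "carry_out", "payload": {"increments": [{"x": 0,"y": 0,"z": 0,"roll": 0,"claw": 0},{"x": 0,"y": 0,"z": 0,"roll": 0,"claw": 0},{"x": 0,"y": 0,"z": 0,"roll": 0,"claw": 0},{"x": 0,"y": 0,"z": 0,"roll": 0,"claw": 0},{"x": 0,"y": 0,"z": 0,"roll": 0,"claw": 0}]}}

```text
clock: 11.57
ee_pos: [462.6, -388.3, 220.4]
eef_rot: [0.703, 0.08, 0.702, -0.081]
ft_force: [0.0, -0.8, 6.4]
width: 30.2
```

>>> {"api": "carry_out", "payload": {"increments": [{"x": 0,"y": 0,"z": 0.004,"roll": 0,"claw": 0},{"x": 0,"y": 0,"z": 0.006,"roll": 0,"claw": 0},{"x": 0,"y": 0,"z": 0.01,"roll": 0,"claw": 0},{"x": 0,"y": 0,"z": 0,"roll": 0,"claw": 0},{"x": 0,"y": 0,"z": 0,"roll": 0,"claw": 0}]}}

```text
clock: 11.98
ee_pos: [462.5, -387.9, 240.4]
eef_rot: [0.703, 0.08, 0.702, -0.08]
ft_force: [-0.3, -0.1, -1.6]
width: 30.2
```

Run:
```python
from fit import *
s=status.read_state();print(s['ee_pos'],s['clock'],s['width'],s['ft_force'])
p=eyes.get_image('scene')
print(fit('flask',p,75,(461,-388)))
q=eyes.get_image('wrist')
cv2.imwrite('pics/fl.png',np.hstack([cv2.resize(p['frame'][90:200,160:280],(400,367),interpolation=2),cv2.resize(q['frame'],(400,367))]))
```

```text
[ 462.54874935 -387.93159149  240.3838862 ] 11.9833 30.161338518429044 [-0.30338449 -0.11579539 -1.57748318]
(array([ 457.6, -389.8]), np.float64(-0.79), 0.95)
```

View pics/fl.png

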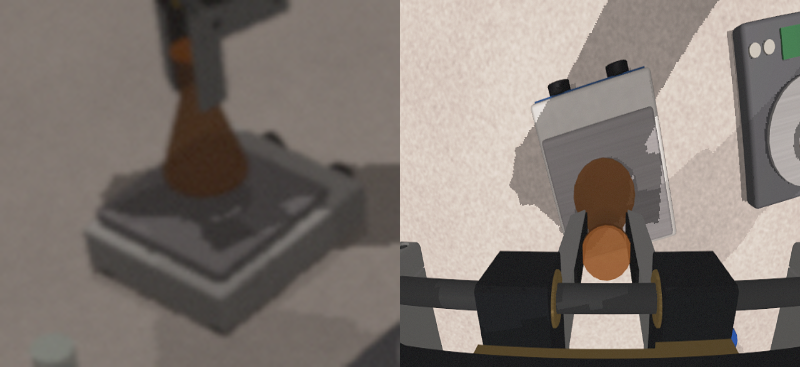

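The flask is lifted off the plate and upright in the grip. I'll carry it high over the beaker and bottle to the cork.

>>> {"api": "carry_out", "payload": {"increments": [{"x": 0,"y": 0,"z": 0.015,"roll": 0,"claw": 0},{"x": 0,"y": 0,"z": 0.025,"roll": 0,"claw": 0},{"x": 0,"y": 0.015,"z": 0.025,"roll": 0,"claw": 0},{"x": 0.0025,"y": 0.03,"z": 0,"roll": 0,"claw": 0},{"x": 0.0025,"y": 0.036,"z": 0,"roll": 0,"claw": 0},{"x": 0.0025,"y": 0.036,"z": 0,"roll": 0,"claw": 0},{"x": 0.0025,"y": 0.036,"z": 0,"roll": 0,"claw": 0},{"x": 0.0025,"y": 0.036,"z": 0,"roll": 0,"claw": 0},{"x": 0.0025,"y": 0.036,"z": 0,"roll": 0,"claw": 0},{"x": 0.0025,"y": 0.036,"z": 0,"roll": 0,"claw": 0},{"x": 0.0025,"y": 0.036,"z": 0,"roll": 0,"claw": 0},{"x": 0.0025,"y": 0.036,"z": 0,"roll": 0,"claw": 0}]}}

```text
clock: 13.13
ee_pos: [484.5, -53.1, 304.6]
eef_rot: [0.703, 0.08, 0.703, -0.08]
ft_force: [0.4, -0.1, -1.3]
width: 29.8
```

>>> {"api": "carry_out", "payload": {"increments": [{"x": 0.0025,"y": 0.036,"z": 0,"roll": 0,"claw": 0},{"x": 0.0025,"y": 0.036,"z": 0,"roll": 0,"claw": 0},{"x": 0.0025,"y": 0.036,"z": 0,"roll": 0,"claw": 0},{"x": 0.0025,"y": 0.036,"z": 0,"roll": 0,"claw": 0},{"x": 0.0025,"y": 0.036,"z": 0,"roll": 0,"claw": 0},{"x": 0.0025,"y": 0.036,"z": 0,"roll": 0,"claw": 0},{"x": 0.0025,"y": 0.036,"z": 0,"roll": 0,"claw": 0},{"x": 0.0025,"y": 0.036,"z": 0,"roll": 0,"claw": 0},{"x": 0.0025,"y": 0.036,"z": 0,"roll": 0,"claw": 0},{"x": 0.0025,"y": 0.036,"z": 0,"roll": 0,"claw": 0},{"x": 0.0025,"y": 0.036,"z": 0,"roll": 0,"claw": 0},{"x": 0,"y": 0.0155,"z": 0,"roll": 0,"claw": 0}]}}

```text
clock: 14.13
ee_pos: [511.2, 361.4, 303.8]
eef_rot: [0.702, 0.079, 0.703, -0.079]
ft_force: [-0.9, 1.4, -1.0]
width: 30.1
```

>>> {"api": "carry_out", "payload": {"increments": [{"x": 0,"y": 0,"z": -0.02,"roll": 0,"claw": 0},{"x": 0,"y": 0,"z": -0.03,"roll": 0,"claw": 0},{"x": 0,"y": 0,"z": -0.03,"roll": 0,"claw": 0},{"x": 0,"y": 0,"z": -0.02,"roll": 0,"claw": 0},{"x": 0,"y": 0,"z": 0,"roll": 0,"claw": 0},{"x": 0,"y": 0,"z": 0,"roll": 0,"claw": 0}]}}

```text
clock: 14.63
ee_pos: [512.2, 356.2, 204.2]
eef_rot: [0.702, 0.08, 0.703, -0.081]
ft_force: [0.2, 0.4, -0.5]
width: 30.0
```

Run:
```python
from fit import *
s=status.read_state();print(s['ee_pos'],s['clock'],s['width'])
zb=75+s['ee_pos'][2]-240.4
for n in('top','scene','wrist'):
    p=eyes.get_image(n); r=models.trace('cork',p); print(n,[(x['score'],cv2.boundingRect(x['mask'].astype(np.uint8))) for x in r][:2])
    print(fit('flask',p,zb,(515,356)), fit('cork',p,0,(515,356)))
q=p
p=eyes.get_image('scene')
cv2.imwrite('pics/fk.png',np.hstack([cv2.resize(p['frame'][240:350,420:540],(400,367),interpolation=2),cv2.resize(q['frame'],(400,367))]))
```

```text
[512.2212184  356.20829181 204.23776593] 14.6333 29.98503014319704
top [(0.49, (421, 172, 35, 35)), (0.32, (202, 180, 65, 11))]
None (array([515., 356.]), np.float64(-0.0), 0.49)
scene [(0.57, (450, 293, 61, 51))]
(array([508.3, 357.2]), np.float64(-0.93), 0.82) (array([512.8, 358.1]), np.float64(-0.68), 0.57)
wrist [(0.84, (250, 163, 161, 138))]
(array([513.7, 356.5]), np.float64(-0.93), 0.61) (array([516.1, 357.9]), np.float64(-0.48), 0.84)
```

View pics/fk.png

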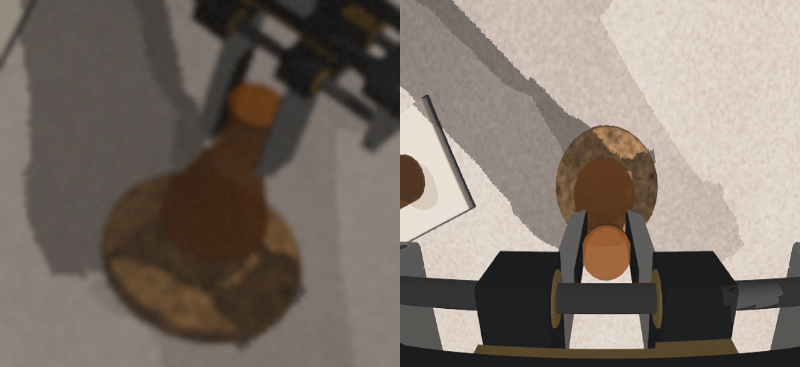

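The flask is upright just above the cork. I'll shift it 3 mm in x, lower it and release.

>>> {"api": "carry_out", "payload": {"increments": [{"x": 0.003,"y": 0.001,"z": -0.008,"roll": 0,"claw": 0},{"x": 0,"y": 0,"z": -0.008,"roll": 0,"claw": 0},{"x": 0,"y": 0,"z": -0.004,"roll": 0,"claw": 0},{"x": 0,"y": 0,"z": -0.002,"roll": 0,"claw": 0},{"x": 0,"y": 0,"z": 0,"roll": 0,"claw": 0},{"x": 0,"y": 0,"z": 0,"roll": 0,"claw": 0}]}}

```text
clock: 15.78
ee_pos: [515.3, 357.6, 182.3]
eef_rot: [0.702, 0.08, 0.703, -0.081]
ft_force: [1.7, 0.4, -1.1]
width: 29.7
```

>>> {"api": "carry_out", "payload": {"increments": [{"x": 0,"y": 0,"z": 0,"roll": 0,"claw": 25},{"x": 0,"y": 0,"z": 0,"roll": 0,"claw": 40},{"x": 0,"y": 0,"z": 0,"roll": 0,"claw": 60},{"x": 0,"y": 0,"z": 0,"roll": 0,"claw": 100},{"x": 0,"y": 0,"z": 0,"roll": 0,"claw": 100},{"x": 0,"y": 0,"z": 0,"roll": 0,"claw": 100},{"x": 0,"y": 0,"z": 0,"roll": 0,"claw": 100},{"x": 0,"y": 0,"z": 0,"roll": 0,"claw": 100},{"x": 0,"y": 0,"z": 0.03,"roll": 0,"claw": 100},{"x": 0,"y": 0,"z": 0.04,"roll": 0,"claw": 100},{"x": 0,"y": 0,"z": 0.04,"roll": 0,"claw": 100},{"x": 0,"y": 0,"z": 0.02,"roll": 0,"claw": 100}]}}

```text
clock: 16.78
ee_pos: [516.1, 357.9, 317.4]
eef_rot: [0.704, 0.082, 0.701, -0.079]
ft_force: [0.6, 0.6, 0.2]
width: 94.2
```

>>> {"api": "carry_out", "payload": {"increments": [{"x": -0.0035,"y": -0.0397,"z": 0,"roll": 0,"claw": 100},{"x": -0.0035,"y": -0.0397,"z": 0,"roll": 0,"claw": 100},{"x": -0.0035,"y": -0.0397,"z": 0,"roll": 0,"claw": 100},{"x": -0.0035,"y": -0.0397,"z": 0,"roll": 0,"claw": 100},{"x": -0.0035,"y": -0.0397,"z": 0,"roll": 0,"claw": 100},{"x": -0.0035,"y": -0.0397,"z": 0,"roll": 0,"claw": 100},{"x": -0.0035,"y": -0.0397,"z": 0,"roll": 0,"claw": 100},{"x": -0.0035,"y": -0.0397,"z": 0,"roll": 0,"claw": 100},{"x": -0.0035,"y": -0.0397,"z": 0,"roll": 0,"claw": 100},{"x": -0.0035,"y": -0.0397,"z": 0,"roll": 0,"claw": 100},{"x": -0.0035,"y": -0.0397,"z": 0,"roll": 0,"claw": 100},{"x": -0.0035,"y": -0.0397,"z": 0,"roll": 0,"claw": 100}]}}

```text
clock: 17.78
ee_pos: [472.7, -120.6, 313.0]
eef_rot: [0.703, 0.08, 0.702, -0.08]
ft_force: [0.7, 0.1, -0.1]
width: 94.2
```

>>> {"api": "carry_out", "payload": {"increments": [{"x": 0,"y": 0,"z": 0,"roll": 0,"claw": 100},{"x": 0,"y": 0,"z": 0,"roll": 0,"claw": 100}]}}

```text
clock: 17.95
ee_pos: [472.9, -120.7, 312.8]
eef_rot: [0.703, 0.082, 0.702, -0.082]
ft_force: [-0.1, 1.1, -0.2]
width: 94.0
```

Run:
```python
from fit import *
s=status.read_state();print(s['ee_pos'],s['clock'])
for n in('wrist','scene','top'):
    p=eyes.get_image(n)
    print(n,fit('beaker',p,40,(474,-119.5)),fit('flask',p,16,(515,357)),fit('cork',p,0,(515,356)))
    if n=='wrist':cv2.imwrite(f'pics/bk_{n}.png',p['frame']);print(proj(p,[(474,-119.5,112)]))
```

```text
[ 472.9086572  -120.73219622  312.80739766] 17.95
wrist (array([ 475.3, -120.2]), np.float64(-0.96), 0.84) None None
[[330.83729803 240.20279925]]
scene (array([ 472.2, -118.2]), np.float64(-0.95), 0.89) (array([511.6, 358.4]), np.float64(-0.88), 0.77) (array([513.1, 358.1]), np.float64(-0.63), 0.87)
top None (array([512.9, 358.3]), np.float64(-0.88), 0.73) (array([515.2, 357.1]), np.float64(-0.64), 0.56)
```

View pics/bk_wrist.png

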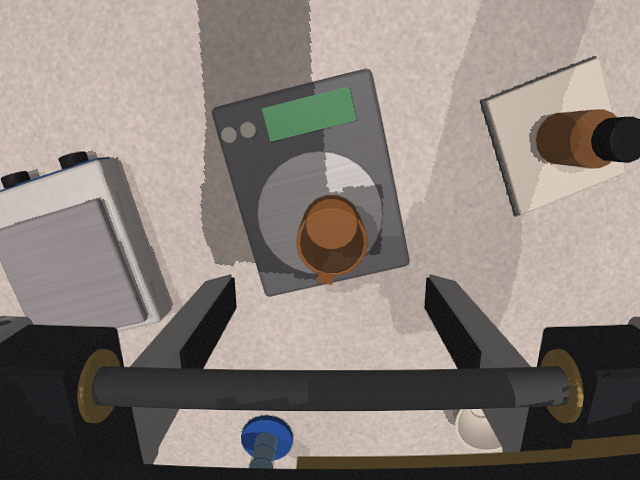

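The beaker at (332,240) is centred between the fingers. The flask stands within about 4 mm of the cork's centre. I'll descend and grip.

>>> {"api": "carry_out", "payload": {"increments": [{"x": 0.001,"y": 0.001,"z": -0.03,"roll": 0,"claw": 100},{"x": 0,"y": 0,"z": -0.03,"roll": 0,"claw": 100},{"x": 0,"y": 0,"z": -0.03,"roll": 0,"claw": 100},{"x": 0,"y": 0,"z": -0.03,"roll": 0,"claw": 100},{"x": 0,"y": 0,"z": -0.03,"roll": 0,"claw": 100},{"x": 0,"y": 0,"z": 0,"roll": 0,"claw": 80},{"x": 0,"y": 0,"z": 0,"roll": 0,"claw": 0},{"x": 0,"y": 0,"z": 0,"roll": 0,"claw": 0},{"x": 0,"y": 0,"z": 0,"roll": 0,"claw": 0},{"x": 0,"y": 0,"z": 0,"roll": 0,"claw": 0},{"x": 0,"y": 0,"z": 0,"roll": 0,"claw": 0},{"x": 0,"y": 0,"z": 0,"roll": 0,"claw": 0}]}}

```text
clock: 19.55
ee_pos: [474.8, -117.8, 163.5]
eef_rot: [0.703, 0.08, 0.702, -0.08]
ft_force: [-2.4, 0.2, 12.0]
width: 53.7
```

>>> {"api": "carry_out", "payload": {"increments": [{"x": 0,"y": 0,"z": 0,"roll": 0,"claw": 0},{"x": 0,"y": 0,"z": 0,"roll": 0,"claw": 0},{"x": 0,"y": 0,"z": 0,"roll": 0,"claw": 0}]}}

```text
clock: 19.8
ee_pos: [474.8, -117.8, 163.5]
eef_rot: [0.703, 0.08, 0.702, -0.08]
ft_force: [-3.0, 1.7, 13.1]
width: 53.4
```

>>> {"api": "carry_out", "payload": {"increments": [{"x": 0,"y": 0,"z": 0.012,"roll": 0,"claw": 0},{"x": 0,"y": 0,"z": 0.024,"roll": 0,"claw": 0},{"x": 0,"y": -0.01,"z": 0.024,"roll": 0,"claw": 0},{"x": -0.001,"y": -0.03,"z": 0,"roll": 0,"claw": 0},{"x": -0.001,"y": -0.035,"z": 0,"roll": 0,"claw": 0},{"x": -0.001,"y": -0.035,"z": 0,"roll": 0,"claw": 0},{"x": -0.002,"y": -0.035,"z": 0,"roll": 0,"claw": 0},{"x": -0.002,"y": -0.035,"z": 0,"roll": 0,"claw": 0},{"x": -0.002,"y": -0.035,"z": 0,"roll": 0,"claw": 0},{"x": -0.001,"y": -0.03,"z": 0,"roll": 0,"claw": 0},{"x": -0.001,"y": -0.02,"z": 0,"roll": 0,"claw": 0},{"x": 0,"y": 0,"z": 0,"roll": 0,"claw": 0}]}}

```text
clock: 20.8
ee_pos: [461.8, -387.0, 223.0]
eef_rot: [0.702, 0.081, 0.702, -0.083]
ft_force: [0.1, -0.2, -1.2]
width: 53.9
```

>>> {"api": "carry_out", "payload": {"increments": [{"x": 0,"y": 0,"z": -0.015,"roll": 0,"claw": 0},{"x": 0,"y": 0,"z": -0.01,"roll": 0,"claw": 0},{"x": 0,"y": 0,"z": 0,"roll": 0,"claw": 0},{"x": 0,"y": 0,"z": 0,"roll": 0,"claw": 0}]}}

```text
clock: 21.13
ee_pos: [463.3, -382.1, 197.3]
eef_rot: [0.702, 0.08, 0.703, -0.08]
ft_force: [0.0, 0.5, 0.1]
width: 53.5
```

Run:
```python
from fit import *
s=status.read_state();print(s['ee_pos'],s['clock'],s['width'])
zb=s['ee_pos'][2]-123.5;print(zb)
for n in('scene','wrist'):
    p=eyes.get_image(n)
    print(n,fit('beaker',p,zb,(464,-383)))
pp=proj(p,[(401,-446,55),(401,-320,55),(527,-320,55),(527,-446,55)]);f=p['frame'].copy()
cv2.polylines(f,[np.round(pp).astype(int)],True,(0,255,0),1)
cv2.imwrite('pics/st.png',f)
```

```text
[ 463.3222994  -382.12101196  197.34776948] 21.1333 53.45732512719592
73.84776948399173
scene (array([ 461.2, -380.6]), np.float64(-0.67), 0.64)
wrist (array([ 464.9, -382.1]), np.float64(-0.86), 0.73)
```

View pics/st.png

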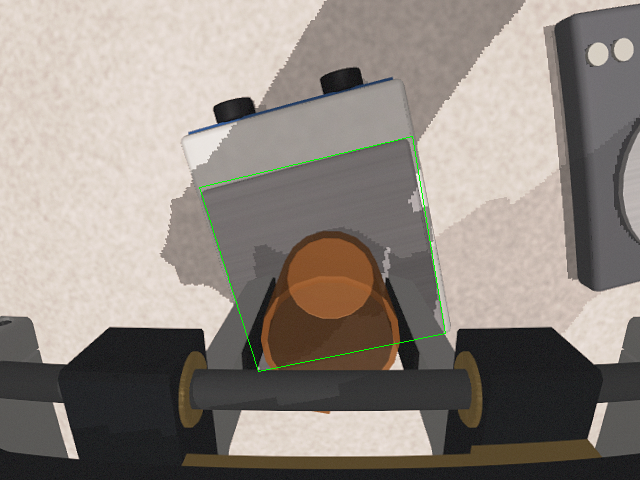

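The green predicted plate outline matches the real one to about 2 mm, and the beaker is centred and upright. I'll lower and release.

>>> {"api": "carry_out", "payload": {"increments": [{"x": 0,"y": -0.001,"z": -0.007,"roll": 0,"claw": 0},{"x": 0,"y": 0,"z": -0.006,"roll": 0,"claw": 0},{"x": 0,"y": 0,"z": -0.003,"roll": 0,"claw": 0},{"x": 0,"y": 0,"z": -0.002,"roll": 0,"claw": 0},{"x": 0,"y": 0,"z": 0,"roll": 0,"claw": 0},{"x": 0,"y": 0,"z": 0,"roll": 0,"claw": 0}]}}

```text
clock: 21.83
ee_pos: [463.3, -383.8, 179.5]
eef_rot: [0.702, 0.08, 0.703, -0.08]
ft_force: [0.3, 0.6, -1.4]
width: 53.4
```

>>> {"api": "carry_out", "payload": {"increments": [{"x": 0,"y": 0,"z": 0,"roll": 0,"claw": 50},{"x": 0,"y": 0,"z": 0,"roll": 0,"claw": 60},{"x": 0,"y": 0,"z": 0,"roll": 0,"claw": 80},{"x": 0,"y": 0,"z": 0,"roll": 0,"claw": 100},{"x": 0,"y": 0,"z": 0,"roll": 0,"claw": 100},{"x": 0,"y": 0,"z": 0,"roll": 0,"claw": 100},{"x": 0,"y": 0,"z": 0,"roll": 0,"claw": 100},{"x": 0,"y": 0,"z": 0.03,"roll": 0,"claw": 100},{"x": 0,"y": 0,"z": 0.04,"roll": 0,"claw": 100},{"x": 0,"y": 0,"z": 0.04,"roll": 0,"claw": 100},{"x": 0,"y": 0,"z": 0.02,"roll": 0,"claw": 100},{"x": 0,"y": 0,"z": 0,"roll": 0,"claw": 100}]}}

```text
clock: 22.83
ee_pos: [464.1, -384.9, 314.5]
eef_rot: [0.705, 0.079, 0.7, -0.081]
ft_force: [-0.1, 0.0, -0.6]
width: 93.8
```

>>> {"api": "carry_out", "payload": {"increments": [{"x": -0.0013,"y": 0.0395,"z": 0,"roll": 0,"claw": 100},{"x": -0.0013,"y": 0.0395,"z": 0,"roll": 0,"claw": 100},{"x": -0.0013,"y": 0.0395,"z": 0,"roll": 0,"claw": 100},{"x": -0.0013,"y": 0.0395,"z": 0,"roll": 0,"claw": 100},{"x": -0.0013,"y": 0.0395,"z": 0,"roll": 0,"claw": 100},{"x": -0.0013,"y": 0.0395,"z": 0,"roll": 0,"claw": 100},{"x": -0.0013,"y": 0.0395,"z": 0,"roll": 0,"claw": 100},{"x": -0.0013,"y": 0.0395,"z": 0,"roll": 0,"claw": 100},{"x": -0.0013,"y": 0.0395,"z": 0,"roll": 0,"claw": 100},{"x": -0.0013,"y": 0.0395,"z": 0,"roll": 0,"claw": 100},{"x": -0.0013,"y": 0.0395,"z": 0,"roll": 0,"claw": 100},{"x": -0.0013,"y": 0.0395,"z": 0,"roll": 0,"claw": 100}]}}

```text
clock: 23.83
ee_pos: [447.1, 92.1, 309.5]
eef_rot: [0.703, 0.08, 0.702, -0.08]
ft_force: [1.1, 0.0, 0.2]
width: 94.2
```

>>> {"api": "carry_out", "payload": {"increments": [{"x": -0.001,"y": 0.028,"z": 0,"roll": 0,"claw": 100},{"x": 0,"y": 0,"z": 0,"roll": 0,"claw": 100},{"x": 0,"y": 0,"z": 0,"roll": 0,"claw": 100}]}}

```text
clock: 24.08
ee_pos: [446.4, 119.4, 309.2]
eef_rot: [0.702, 0.079, 0.703, -0.08]
ft_force: [-0.2, -1.4, -0.3]
width: 93.7
```

Run:
```python
from fit import *
s=status.read_state();print(s['ee_pos'],s['clock'])
for n in('wrist','scene','top'):
    p=eyes.get_image(n)
    print(n,fit('bottle',p,12,(447,118)),fit('beaker',p,55,(464,-383)),fit('flask',p,16,(515,357)))
    if n=='wrist':cv2.imwrite(f'pics/bt_{n}.png',p['frame']);print(proj(p,[(447,118,110)]))
```

```text
[446.3841914  119.35260153 309.18242904] 24.0833
wrist (array([449.3, 117.6]), np.float64(-0.97), 0.65) None (array([515.8, 357.2]), np.float64(-0.97), 0.64)
[[327.39055692 241.13052271]]
scene (array([446.2, 119.4]), np.float64(-0.97), 0.79) (array([ 463.1, -383.8]), np.float64(-0.91), 0.59) (array([511.8, 357.6]), np.float64(-0.9), 0.71)
top (array([447., 118.]), np.float64(-0.0), 0.52) (array([ 464.9, -383.5]), np.float64(-0.9), 0.71) (array([513.3, 358.5]), np.float64(-0.93), 0.88)
```

View pics/bt_wrist.png

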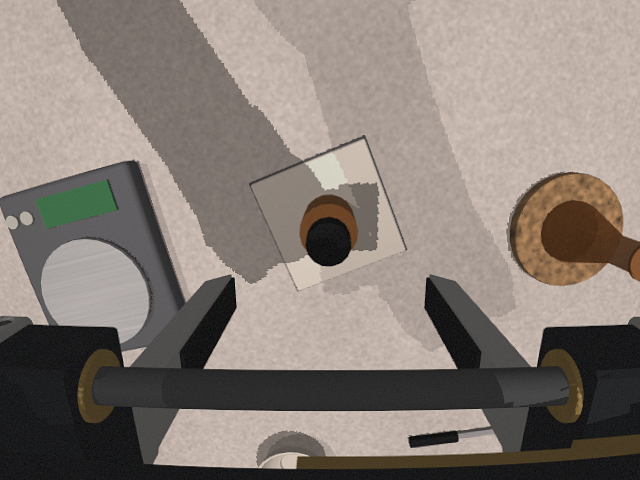

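The bottle cap is at (328,242), centred between the fingers. The flask is centred on the cork at right and the pan is empty. I'll descend and grip.

>>> {"api": "carry_out", "payload": {"increments": [{"x": 0.001,"y": -0.001,"z": -0.03,"roll": 0,"claw": 100},{"x": 0,"y": 0,"z": -0.03,"roll": 0,"claw": 100},{"x": 0,"y": 0,"z": -0.03,"roll": 0,"claw": 100},{"x": 0,"y": 0,"z": -0.03,"roll": 0,"claw": 100},{"x": 0,"y": 0,"z": -0.03,"roll": 0,"claw": 100},{"x": 0,"y": 0,"z": -0.03,"roll": 0,"claw": 100},{"x": 0,"y": 0,"z": 0,"roll": 0,"claw": 80},{"x": 0,"y": 0,"z": 0,"roll": 0,"claw": 0},{"x": 0,"y": 0,"z": 0,"roll": 0,"claw": 0},{"x": 0,"y": 0,"z": 0,"roll": 0,"claw": 0},{"x": 0,"y": 0,"z": 0,"roll": 0,"claw": 0},{"x": 0,"y": 0,"z": 0,"roll": 0,"claw": 0}]}}

```text
clock: 25.68
ee_pos: [448.2, 117.5, 130.8]
eef_rot: [0.703, 0.081, 0.702, -0.08]
ft_force: [-0.0, 0.3, 0.0]
width: 57.4
```

>>> {"api": "carry_out", "payload": {"increments": [{"x": 0,"y": 0,"z": 0,"roll": 0,"claw": 0},{"x": 0,"y": 0,"z": 0,"roll": 0,"claw": 0},{"x": 0,"y": 0,"z": 0,"roll": 0,"claw": 0},{"x": 0,"y": 0,"z": 0,"roll": 0,"claw": 0}]}}

```text
clock: 26.02
ee_pos: [448.1, 117.4, 130.3]
eef_rot: [0.703, 0.081, 0.702, -0.08]
ft_force: [-2.5, 0.4, 12.0]
width: 49.3
```

>>> {"api": "carry_out", "payload": {"increments": [{"x": 0,"y": 0,"z": 0.015,"roll": 0,"claw": 0},{"x": 0,"y": 0,"z": 0.03,"roll": 0,"claw": 0},{"x": 0,"y": -0.01,"z": 0.03,"roll": 0,"claw": 0},{"x": 0.0025,"y": -0.03,"z": 0,"roll": 0,"claw": 0},{"x": 0.0025,"y": -0.032,"z": 0,"roll": 0,"claw": 0},{"x": 0.0025,"y": -0.032,"z": 0,"roll": 0,"claw": 0},{"x": 0.0025,"y": -0.032,"z": 0,"roll": 0,"claw": 0},{"x": 0.0025,"y": -0.032,"z": 0,"roll": 0,"claw": 0},{"x": 0.0025,"y": -0.032,"z": 0,"roll": 0,"claw": 0},{"x": 0.002,"y": -0.03,"z": 0,"roll": 0,"claw": 0},{"x": 0.0005,"y": -0.015,"z": 0,"roll": 0,"claw": 0},{"x": 0,"y": 0,"z": 0,"roll": 0,"claw": 0}]}}

```text
clock: 27.02
ee_pos: [464.9, -131.2, 204.9]
eef_rot: [0.702, 0.082, 0.702, -0.082]
ft_force: [-0.4, 0.1, -1.0]
width: 49.4
```

>>> {"api": "carry_out", "payload": {"increments": [{"x": 0,"y": 0,"z": -0.015,"roll": 0,"claw": 0},{"x": 0,"y": 0,"z": -0.01,"roll": 0,"claw": 0},{"x": 0,"y": 0,"z": 0,"roll": 0,"claw": 0},{"x": 0,"y": 0,"z": 0,"roll": 0,"claw": 0}]}}

```text
clock: 27.35
ee_pos: [465.0, -127.2, 179.3]
eef_rot: [0.702, 0.08, 0.703, -0.08]
ft_force: [0.1, -0.5, -1.0]
width: 49.5
```

Run:
```python
from fit import *
s=status.read_state();print(s['ee_pos'],s['clock'],s['width'])
zb=s['ee_pos'][2]-118.3;print(zb)
for n in('scene','wrist'):
    p=eyes.get_image(n)
    print(n,fit('bottle',p,zb,(465,-127)))
pp=proj(p,[(465+58*np.cos(t),-127.4+58*np.sin(t),40) for t in np.linspace(0,6.28,40)]);f=p['frame'].copy()
cv2.polylines(f,[np.round(pp).astype(int)],True,(0,255,0),1)
cv2.imwrite('pics/pan.png',f)
```

```text
[ 464.96494601 -127.20901635  179.31825488] 27.35 49.49458482879341
61.01825487652631
scene (array([ 465.4, -125.1]), np.float64(-0.66), 0.86)
wrist (array([ 467. , -127.2]), np.float64(-0.75), 0.65)
```

View pics/pan.png

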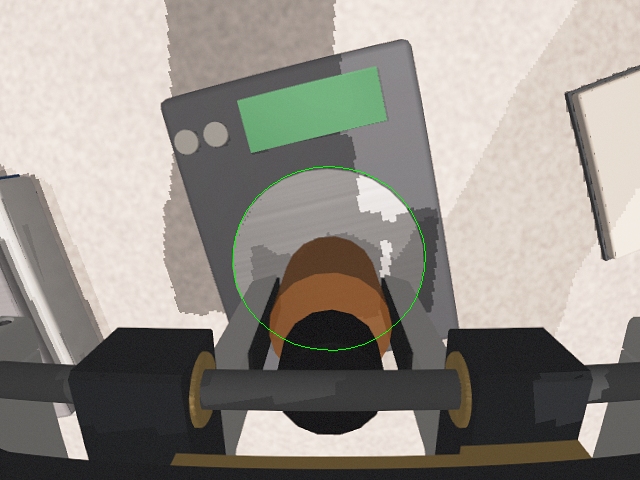

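The predicted pan circle lies on the real pan, and the bottle is centred with its base at about 61 mm. I'll lower it 20 mm and release.

>>> {"api": "carry_out", "payload": {"increments": [{"x": 0,"y": 0,"z": -0.008,"roll": 0,"claw": 0},{"x": 0,"y": 0,"z": -0.006,"roll": 0,"claw": 0},{"x": 0,"y": 0,"z": -0.004,"roll": 0,"claw": 0},{"x": 0,"y": 0,"z": -0.002,"roll": 0,"claw": 0},{"x": 0,"y": 0,"z": 0,"roll": 0,"claw": 0},{"x": 0,"y": 0,"z": 0,"roll": 0,"claw": 0}]}}

```text
clock: 28.05
ee_pos: [465.2, -127.8, 159.5]
eef_rot: [0.702, 0.08, 0.703, -0.08]
ft_force: [-0.1, -0.2, -1.0]
width: 49.3
```

>>> {"api": "carry_out", "payload": {"increments": [{"x": 0,"y": 0,"z": 0,"roll": 0,"claw": 50},{"x": 0,"y": 0,"z": 0,"roll": 0,"claw": 60},{"x": 0,"y": 0,"z": 0,"roll": 0,"claw": 80},{"x": 0,"y": 0,"z": 0,"roll": 0,"claw": 100},{"x": 0,"y": 0,"z": 0,"roll": 0,"claw": 100},{"x": 0,"y": 0,"z": 0,"roll": 0,"claw": 100},{"x": 0,"y": 0,"z": 0,"roll": 0,"claw": 100},{"x": 0,"y": 0,"z": 0.03,"roll": 0,"claw": 100},{"x": 0,"y": 0,"z": 0.04,"roll": 0,"claw": 100},{"x": 0,"y": 0,"z": 0.04,"roll": 0,"claw": 100},{"x": 0,"y": 0,"z": 0.04,"roll": 0,"claw": 100},{"x": 0,"y": 0,"z": 0.01,"roll": 0,"claw": 100}]}}

```text
clock: 29.05
ee_pos: [466.4, -128.4, 325.2]
eef_rot: [0.705, 0.081, 0.7, -0.08]
ft_force: [0.4, 0.2, 0.8]
width: 94.1
```

>>> {"api": "carry_out", "payload": {"increments": [{"x": 0,"y": 0.035,"z": 0,"roll": 0,"claw": 100},{"x": 0,"y": 0.035,"z": 0,"roll": 0,"claw": 100},{"x": 0,"y": 0.035,"z": 0,"roll": 0,"claw": 100},{"x": 0,"y": 0.035,"z": 0,"roll": 0,"claw": 100},{"x": 0,"y": 0.035,"z": 0,"roll": 0,"claw": 100},{"x": 0,"y": 0.035,"z": 0,"roll": 0,"claw": 100},{"x": 0,"y": 0,"z": 0,"roll": 0,"claw": 100},{"x": 0,"y": 0,"z": 0,"roll": 0,"claw": 100}]}}

```text
clock: 29.72
ee_pos: [465.0, 83.8, 319.4]
eef_rot: [0.703, 0.079, 0.703, -0.079]
ft_force: [1.5, -0.4, 1.0]
width: 93.7
```

Run:
```python
from fit import *
s=status.read_state();print(s['ee_pos'],s['clock'],s['width'])
for n in('top','scene'):
    p=eyes.get_image(n)
    print(n,fit('bottle',p,40,(465,-127)),fit('beaker',p,55,(464,-383)),fit('flask',p,16,(514,357)))
    for k in('cylinder','bowl','spatula'): print(k,[np.round(onz(p,q['at'],0)[:2]) for q in models.spot_point(k,p)[:2]])
cv2.imwrite('pics/end.png',p['frame'])
```

```text
[465.02702268  83.77199535 319.36631211] 29.7167 93.72466090437689
top (array([ 465.3, -126.8]), np.float64(-0.82), 0.75) (array([ 464.5, -383.5]), np.float64(-0.91), 0.91) (array([513.2, 356.6]), np.float64(-0.94), 0.91)
cylinder [array([ 722., -261.])]
bowl [array([747.,   3.])]
spatula [array([749., 221.])]
scene (array([ 462.4, -127.3]), np.float64(-0.92), 0.67) (array([ 462.4, -382.6]), np.float64(-0.95), 0.89) (array([511.9, 357.2]), np.float64(-0.92), 0.68)
cylinder [array([ 724., -256.])]
bowl [array([735.,  -2.]), array([ 435., -147.])]
spatula [array([751., 221.])]
```

View pics/end.png

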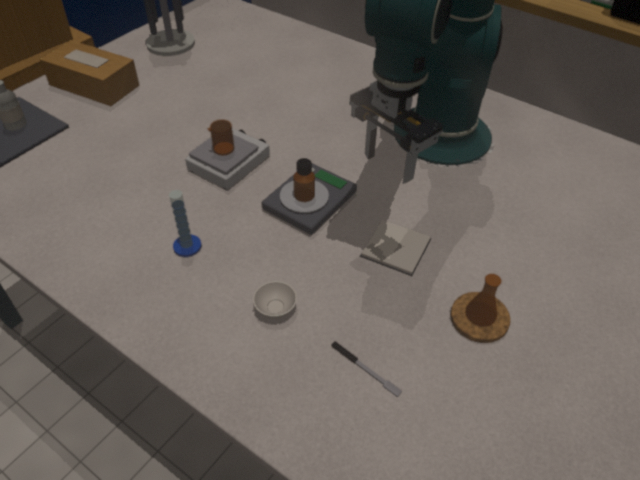

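All three pieces stand upright in the middle of their places: beaker (222,140), bottle (304,180), flask (485,305). The tile is empty and the bystanders have not moved.

```bash
python3 -c "
from cell import arm
print(arm.finish_job())"
```

```text
the job is handed in; nothing more can be done
None
```

The job is handed in at about 30 s of the 115 s allowed. I parked the bottle on the tile, moved the flask to the cork and the beaker to the stirrer, then put the bottle on the balance.

- **Placing:** the last fits from the top and scene cameras put every piece within about 4 mm of its centre. All stood upright, released, with the arm clear and the tile empty.
- **Bystanders:** the cylinder, bowl and spatula look undisturbed in the last picture. The networks' points for the cylinder and bowl differ from the first look by up to 8 mm, which I take as network noise.
- **Failed or odd checks:**
  - My first move was refused because each row needs all five keys.
  - A few silhouette fits failed on wrong or missing masks, so I used the other cameras instead.
  - The jaws stopped at 30 mm on the flask's 26 mm neck, probably on its lip. The grip held and the flask was set down upright.

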